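Check the brake lever of the paint trolley on its bench stand

TASK

Check the red brake lever on the bench stand with the outside of the fingers, grasping nothing: press it in towards the bar until it stops, which is short of the bar, and keep it there for a moment, let it spring all the way back out, then press it in to its stop a second time. Finish while still holding it pressed against the stop. Do not force it, do not touch the bar or its grip, do not take the lever between the fingers, and leave the jars and other things around it where they stand.

Things in the scene. Friction and masses are not known exactly. Their poses are not given: they have to be found in the camera images.
- stand: Grey fixed bench stand: base plate 90 (its x) by 150 (its y) by 12 mm, origin under the plate's centre, z up, turned up to 0.3 rad either way. A column at local y = +55 mm, 123 mm high, carries a level handlebar along the stand's y axis. The red lever is on the +x side of the bar, away from the robot.
- grip_mid (a point): Middle of the handlebar's black rubber grip, on the bar's axis, at local (0, -62, 105) mm of the stand; axes as the stand's. The grip is 32 mm thick and 102 mm long along y (a 36 mm collar at its +y end); the bare steel bar is 22 mm thick and goes on in +y into the column. Neither is to be touched.
- press_spot (a point): Where to press: on the outer face of the red lever blade at mid height, 100 mm from the pivot. Blade straight, level, 10 mm thick, 14 mm high, ending 132 mm from the pivot in a 17 mm ball. Site +x is that face's outward normal (push along -x), +y runs along the blade to the pivot, z up. It turns with the lever and moves in by about 30 mm.
- lever_pivot (a point): Pivot of the lever, on the lever's mid height, at local (40, 22, 105) mm of the stand. A black bracket reaches from the bar to the pivot, up to 17 mm above this point.
- brake_lever (a joint): Angle of the red lever about the vertical through the pivot: 0 = fully out (blade leans 0.30 rad away from the bar), 0.30 rad = at its stop, where the blade is parallel to the bar with 19 mm of air between blade and grip. A spring pushes it out: about 1.5 N at press_spot to start it, 4.5 N at the stop; the stop itself is slightly springy.
- jar_pink: Bystander: small jar with pink content, 41 mm wide, 50 mm high, on the slab just beyond the stand, below and behind the lever. Origin under its centre.
- oil_dipper: Bystander: small dark metal oil cup, 43 mm wide, 17 mm high, on the slab just beyond the stand, below and behind the lever. Origin under its centre.
- jar_a: Bystander: small jar with grey lid, 39 mm wide, 51 mm high, behind the lever. Origin under its centre.
- jar_b: Bystander: small jar with dark lid, 39 mm wide, 55 mm high, behind the lever. Origin under its centre.
- jar_c: Bystander: low jar with tin lid, 51 mm wide, 41 mm high, behind the lever. Origin under its centre.
- muller: Bystander: white glass muller, 50 mm wide, 76 mm high, right of the slab. Origin under its centre.
- paint_tube: Bystander: paint tube with a red band, 27 by 100 by 19 mm, lying right of the slab. Origin under its centre.
- lamp_foot (a point): Centre of the foot of the fixed desk lamp beyond the lever, on the table. Foot 68 mm wide with a post 117 mm high; from it a level arm (height 70 to 120 mm) runs 240 mm to the left (+y) at about 15 mm nearer the robot, then rises to the blue lamp head: 75 by 245 mm, 265 to 510 mm left of this point, 255 to 320 mm high. Keep clear of it.

How it is judged:
By the outcome, as a careful person would: the job done as asked, in the order asked, and still so for the second after the job is handed in, while the arm keeps its last pose, push and grip.
It also fails if it takes over 56 s, if anything falls off the work surface, if the arm or the gripper's body presses on something with over 40 N, if the wrist force passes 120 N, or if a joint passes its speed limit or range.

ROBOT

A 7-joint arm with a two-finger parallel gripper is mounted at the origin on a cart in front of the work surface, level with it; the furniture and walls round the work are solid. World frame = base frame: x ahead of the robot, y to its left, z up, the work surface at z = 0. Lengths are in m, angles in degrees, forces in N, time in s.
With the tool pointing down it reaches from about 0.425 to 0.925 m from the base axis. Payload 6.8 kg.
Tool frame: the origin (TCP) lies on the centre line of the jaws, within the pads' length; the fingertips stand 19 mm ahead of it and the grasp point (between the pads) is the TCP; z points along the fingers, y is the line along which they close (so a half turn about z gives the same grasp; the last joint's range is limited). The gripper opens to 85 mm and grips with 20 to 120 N. Pads are 22 mm wide; open, the fingers measure 114 mm over their backs; the gripper's body (76 mm by 85 mm) begins 54 mm behind the grasp point. The pads swing forward as they close: fully open they stand 13 mm farther back than shut.
Start: joints at [-79.418, 27.33, 1.283, 89.118, -0.659, 63.558, -4.761], TCP at [0.195, 0.646, 0.215] pointing down, gripper open.
Joint ranges: [-169.35, 169.35], [-19.33, 120.38], [-80.79, 83.38], [13.8, 139.57], [-78.32, 258.32], [9.67, 109.79], [-169.56, 169.56]. Speed limits (degrees/s): [136.94, 136.94, 180, 180, 180, 180, 180].

INTERFACE

Orientations are given as [roll, pitch, yaw] about the fixed x, y, z axes, in that order (R = Rz(yaw) Ry(pitch) Rx(roll)).
In Python, from plant import r gives the robot as it stands.
- The arm moves only by the shell command python3 -m handwheel 'ROWS' [FORCE]. ROWS is JSON, a list of rows, each an object of numbers: "rx", "ry", "rz": the turn, a rotation vector about the tool's x, y, z in rad; "tx", "ty", "tz": the shift along the tool's x, y, z in m; "fingers": the closure in counts, from 0 (fully open) to 255 (shut). A call has 1 to 12 rows; each row shifts and turns the commanded pose from where the row before left it, along the tool's axes as they then stand; what a row does not reach is not made up. A row lasts 1/10 s, in which the tool goes at most 50 mm and 8.59 degrees, less where a joint would pass 70% of its speed; a pose out of reach is approached as far as the arm can. A call with a gripper value outside its range is refused whole. The fingers move at their own pace and stop on an object; FORCE is the grip in N (left out, the last holds). Time passes only in rows, so rows that do not move let the fingers close. It gives the time, the measured TCP pose, the force, the opening and the grip force at its end, in the units of the state.
- r.state(): the state, without advancing time (a new reading comes with each control period).
- r.grab_frame(name): name is "scene" or "top" or "wrist"; returns the picture (384x512x3 uint8, red, green, blue); there is no depth.
- r.calibration(name): a dict with "fx", "fy", "cx", "cy" (pixels), "k1" (the pictures are not rectified: a ray, as slopes to the right and down, at radius r is drawn at 1 + k1 r^2 times it, then the intrinsics apply), "R" (3x3) and "t" (3): a world point X has camera coordinates R X + t; the wrist camera has in their place "tool_from_camera" (4x4, takes a point from camera to tool coordinates, whose origin is the TCP and whose axes are the flange's). Camera axes: x right, y down, z forward; pixel columns grow to the right and rows downward; lengths in m; the calibration is good to about 2 mm. A picture is of the moment at which its call begins: read the wrist's pose just before it. calibration takes no time and is no camera call.
- r.sign_off(): hands the job in; it is judged then, once.
Trained networks look in the newest picture that a camera, given by its name, has taken for a name from the list of things; names that differ only in an ending like _2 or _b are one class to them, and where a whole thing is asked for, a point or a joint stands for the part that bears it (a point fixed in the world has none). Each returns a list of dicts, best first, with "score" (0 to 1); they miss things now and then, are a little off and sometimes report something else, mostly with a low value. They report only what shows in the picture. A call takes as long as a camera call.
- r.find_in(camera, target): "centre" ([column, row] as shares, 0 to 1, of the picture: columns of its width, rows of its height, amid what is visible of it).
- r.outline_of(camera, target): "pixels" (384x512 bool, what is visible of it) and "centre" ([column, row] as shares, 0 to 1, of the picture: columns of its width, rows of its height, amid what is visible of it).
The state is a dict: "clock": time; "q": joint angles; "joint_vel": joint speeds; "effort": joint torques, N m; "tool_pos": TCP position; "orientation": TCP orientation; "ft_force": force on the tool from outside, world axes, zero at the start; "torque": the same for the moment, N m; "gripper_width": finger opening in m; "finger_force": force on a finger pad.
Only numpy, scipy, OpenCV 4.12 (cv2) and the standard library are available. Lean on these libraries where they do the work, as an engineer would, in place of code of your own. Each camera call takes 0.05 s, during which the arm holds its last target. There are 200 camera calls.

## Working session

There is one attempt and no reset: what is moved stays moved. The work goes in short steps, Python scripts to look and compute and a shell command to move; the robot and the scene stay as the last step left them, time stands still between calls to the robot, and variables do not carry over. Pictures are saved under pics/ and viewed, at most 10 in all, crops included, and the job is handed in when it is done.

```bash
ls; mkdir -p pics
cat > h.py <<'E'
import numpy as np, cv2
from plant import r
def cal(n):
    c=r.calibration(n); return c
def proj(c,X):
    p=np.array(c["R"])@np.array(X,float)+np.array(c["t"]); a=p[:2]/p[2]; a=a*(1+c["k1"]*(a@a))
    return np.array([c["fx"]*a[0]+c["cx"],c["fy"]*a[1]+c["cy"]])
E
python3 - <<'E'
from h import *
s=r.state(); print({k:np.round(v,3).tolist() for k,v in s.items()})
for n in("scene","top"):
    im=r.grab_frame(n); cv2.imwrite(f"pics/{n}0.png",im[:,:,::-1]); np.save(f"pics/{n}0.npy",im)
    c=cal(n); print(n,{k:np.round(v,3).tolist() for k,v in c.items()})
    for t in("stand","brake_lever","press_spot","lever_pivot","grip_mid","lamp_foot","jar_pink","jar_a","jar_c","muller"):
        print(t,[(np.round(np.array(d["centre"])*[512,384],1).tolist(),round(d["score"],2)) for d in r.find_in(n,t)[:2]])
E
```

```text
pics
{'clock': 0.0, 'q': [-79.416, 27.377, 1.28, 89.178, -0.656, 63.557, -4.76], 'joint_vel': [0.062, 0.042, -0.087, -0.008, -0.055, 0.032, -0.062], 'effort': [-0.0, -59.646, 1.608, -28.12, 0.012, 0.009, -0.0], 'tool_pos': [0.195, 0.646, 0.214], 'orientation': [-179.896, 0.011, 163.226], 'ft_force': [0.439, 0.112, -0.355], 'torque': [0.001, 0.014, 0.013], 'finger_force': 0.0, 'gripper_width': 0.085}
scene {'fx': 376.661, 'fy': 376.661, 'cx': 257.313, 'cy': 189.559, 'k1': -0.061, 'R': [[-0.866, -0.5, -0.016], [-0.212, 0.396, -0.894], [0.453, -0.771, -0.448]], 't': [0.406, 0.247, 0.534]}
stand [([265.7, 241.4], 0.59), ([228.3, 196.0], 0.27)]
brake_lever [([257.0, 192.5], 0.65)]
press_spot [([265.6, 244.6], 0.68)]
lever_pivot [([270.7, 239.8], 0.94)]
grip_mid [([267.3, 241.0], 0.97)]Traceback (most recent call last):
  File "<stdin>", line 7, in <module>
ValueError: it knows: brake_lever, grip_mid, jar, jar_pink, lever_pivot, muller, oil_dipper, paint_tube, press_spot, stand
```

View pics/scene0.png

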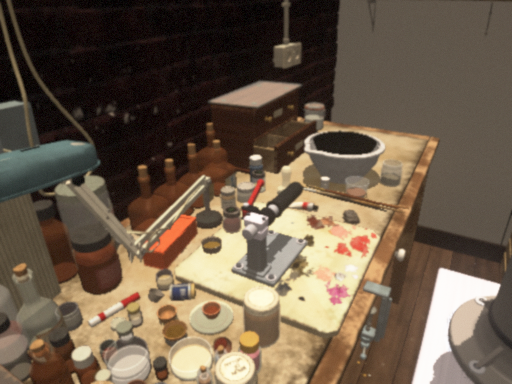

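The scene camera shows the stand at about (268,245), the black grip at (285,200), the red lever at (254,194) beyond it, and the lamp post at (208,215).

Run:
```python
from h import *
n="top"
im=r.grab_frame(n); cv2.imwrite(f"pics/{n}0.png",im[:,:,::-1])
c=cal(n); print(n,{k:np.round(v,3).tolist() for k,v in c.items()})
for t in("stand","brake_lever","jar","jar_pink","oil_dipper","muller"):
    print(t,[(np.round(np.array(d["centre"])*[512,384],1).tolist(),round(d["score"],2)) for d in r.find_in(n,t)[:4]])
b=im[90:300,150:420]; cv2.imwrite("pics/top0c.png",cv2.resize(b[:,:,::-1],None,fx=2.8,fy=2.8,interpolation=cv2.INTER_CUBIC))
```

```text
top {'fx': 459.09, 'fy': 459.09, 'cx': 253.424, 'cy': 190.531, 'k1': 0.02, 'R': [[0.021, -0.999, -0.033], [-0.991, -0.016, -0.134], [0.134, 0.035, -0.99]], 't': [-0.139, 0.521, 0.977]}
stand [([201.1, 223.8], 0.74)]
brake_lever [([216.1, 194.4], 0.63)]
jar [([294.5, 145.5], 0.93), ([270.2, 135.8], 0.84), ([321.1, 145.0], 0.64)]
jar_pink [([220.5, 166.9], 0.79)]
oil_dipper [([189.6, 171.6], 0.84)]
muller [([331.5, 177.2], 0.68)]
```

View pics/top0.png

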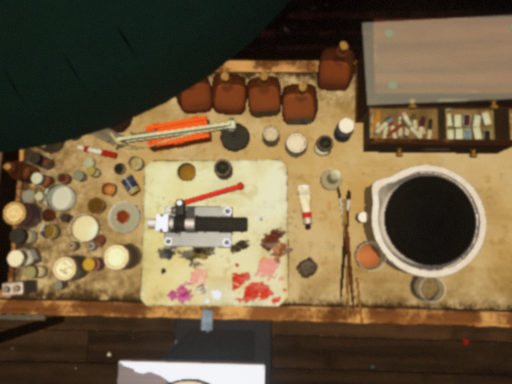

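The top view shows the bar along the image columns: grip around (228,224), red lever from pivot near (180,203) to ball at (240,186), lamp foot at (235,137), oil cup (187,171), pink jar (222,168).

```bash
cat > fit.py <<'E'
from h import *
from scipy.optimize import least_squares
def lines(p):
    x,y,a=p; R=np.array([[np.cos(a),-np.sin(a),0],[np.sin(a),np.cos(a),0],[0,0,1]])
    return R,np.array([x,y,0])
def W(p,L): R,t=lines(p); return R@np.array(L)/1000+t
d=np.array([np.sin(.3),-np.cos(.3),0])
def lev(s,h=0): return np.array([40,22,105+h])+d*s
if __name__=="__main__":
    ims={n:r.grab_frame(n) for n in("top","scene")}
    box={"top":(175,250,178,210),"scene":(240,270,172,215)}
    obs=[]
    for n,im in ims.items():
        c0,c1,r0,r1=box[n]; hsv=cv2.cvtColor(im,cv2.COLOR_RGB2HSV)
        m=((hsv[...,0]<8)|(hsv[...,0]>170))&(hsv[...,1]>150)&(hsv[...,2]>70)
        M=np.zeros_like(m); M[r0:r1,c0:c1]=m[r0:r1,c0:c1]
        v,u=np.nonzero(M); P=np.c_[u,v].astype(float); mu=P.mean(0); w=np.linalg.svd(P-mu,full_matrices=False)[2][0]
        s=(P-mu)@w; print(n,len(P),mu+w*s.min(),mu+w*s.max()); 
        ends=sorted([mu+w*s.min(),mu+w*s.max()],key=lambda e:e[0] if n=="top" else e[1])
        ball=ends[1] if n=="top" else ends[0]
        obs.append((n,mu,w,ball))
        o=r.outline_of(n,"grip_mid"); 
        for q in o[:1]: vv,uu=np.nonzero(q["pixels"]); print("gripmask",n,q["score"],uu.min(),uu.max(),vv.min(),vv.max(),uu.mean(),vv.mean())
    # stand plate corners in top and scene found by hand below
    def res(p):
        e=[]
        for n,mu,w,ball in obs:
            c=cal(n); nrm=np.array([-w[1],w[0]])
            for s in(40,110): e.append(nrm@(proj(c,W(p,lev(s)))-mu))
            e.append(w@(proj(c,W(p,lev(140)))-ball)*.7)
        return np.array(e)
    f=least_squares(res,[.55,.05,0.]); p=f.x; print("stand",p[:2],p[2],"res",f.fun)
    np.save("stand.npy",p)
    for n,sc,(a,b,cc,dd) in(("top",5,(140,260,160,260)),("scene",5,(200,320,170,290))):
        im=ims[n].copy(); c=cal(n); big=cv2.resize(im[cc:dd,a:b],None,fx=sc,fy=sc,interpolation=cv2.INTER_CUBIC)[:,:,::-1].copy()
        pt=lambda L:tuple(int(v) for v in ((proj(c,W(p,L))-[a,cc]+.5)*sc))
        for A,B,k in[(lev(0),lev(132),(0,255,0)),((0,-113,105),(0,-11,105),(255,255,0)),((0,-11,105),(0,55,105),(255,0,0))]+[((45*i,75*j,12),(45*k_,75*l,12),(255,0,255)) for i,j,k_,l in((1,1,1,-1),(1,-1,-1,-1),(-1,-1,-1,1),(-1,1,1,1))]:
            cv2.line(big,pt(A),pt(B),k,1)
        cv2.imwrite(f"pics/{n}_fit.png",big)
    im=np.vstack([cv2.imread(f"pics/{n}_fit.png") for n in("top",)])
    a=cv2.imread("pics/top_fit.png");b=cv2.imread("pics/scene_fit.png"); b=cv2.resize(b,(500,500)); a=cv2.resize(a,(600,500)); o=np.hstack([a,b]); cv2.imwrite("pics/fit.png",cv2.resize(o,(800,364)))
    def ray(n,uv,z):
        c=cal(n); return least_squares(lambda q:proj(c,[q[0],q[1],z])-uv,[.6,0]).x
    for nm,uv,z in(("lampfoot",(235,137),.01),("oil",(189,171.5),.017),("pink",(221,167),.05),("jarsA",(270,136),.05),("jarsB",(294.5,145.5),.05),("jarsC",(321,145),.04),("muller",(331,177),.07)):
        print(nm,ray("top",np.array(uv),z).round(3))
    for nm,L in(("press",lev(100)+5*np.array([np.cos(.3),np.sin(.3),0])),("press_stop",(45,-78,105)),("ball",lev(132)),("pivot",lev(0)),("grip",(0,-62,105))): print(nm,W(p,L).round(4))
E
python3 fit.py
```

```text
top 240 [242.26956419 184.91379841] [183.75655135 202.1747309 ]
gripmask top 0.75 147 247 182 247 199.00932528798683 222.02687877125618
scene 152 [261.6583698  179.35126369] [243.13391671 214.07144932]
gripmask scene 0.74 231 307 179 287 267.90281985551155 238.2405033791657
stand [ 0.44976898 -0.00071747] -0.04856948619351438 res [ 1.91756259  0.06953565 -2.6198704  -1.34832527 -2.37757689  5.49842047]
lampfoot [ 0.649 -0.083]
oil [0.566 0.018]
pink [ 0.572 -0.058]
jarsA [ 0.642 -0.164]
jarsB [ 0.622 -0.217]
jarsC [ 0.626 -0.276]
muller [ 0.55  -0.294]
press [ 0.5205 -0.0763  0.105 ]
press_stop [ 0.4909 -0.0808  0.105 ]
ball [ 0.5236 -0.1085  0.105 ]
pivot [0.4908 0.0193 0.105 ]
grip [ 0.4468 -0.0626  0.105 ]
```

View pics/fit.png

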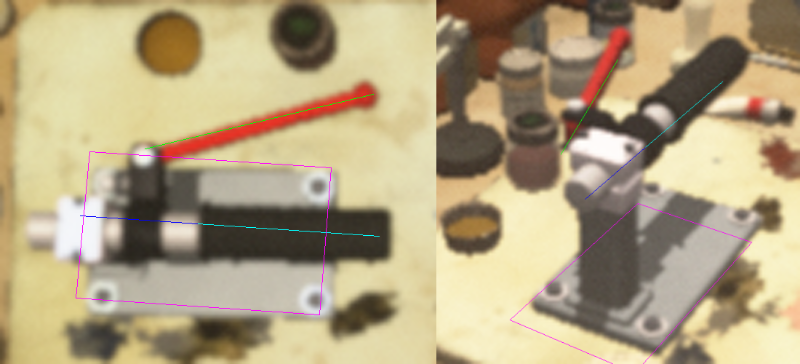

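The overlay is off: the plate sits more to the right and the fit was biased by the cropped scene lever. I'll refit with keypoints read from this picture (plate corners, ball, grip end).

```bash
cat > fit2.py <<'E'
from fit import *
K={"top":[((40,22,122),(180.2,202.1)),(lev(132),(240.7,186.1)),((0,-113,105),(247,224.4)),((45,-75,12),(231.6,206.5)),((-45,-75,12),(231,244.7)),((-45,75,12),(164.2,246.9))],
"scene":[(lev(132),(261,182)),((-45,-75,12),(307.6,240.3)),((-45,75,12),(270.6,283.9)),((45,75,12),(232,270.7))]}
def res(p): return np.concatenate([proj(cal(n),W(p,L))-uv for n in K for L,uv in K[n]])
f=least_squares(res,[.45,0,0],loss="soft_l1"); p=f.x; print(p); print(res(p).reshape(-1,2).round(1).tolist()); np.save("stand.npy",p)
out=[]
for n,(a,b,cc,dd) in(("top",(140,260,160,260)),("scene",(200,320,170,270+20))):
    sc=4 if n=="top" else 400/120; im=r.grab_frame(n); c=cal(n); big=cv2.resize(im[cc:dd,a:b],None,fx=sc,fy=sc,interpolation=cv2.INTER_CUBIC)[:,:,::-1].copy()
    pt=lambda L:tuple(int(v) for v in ((proj(c,W(p,L))-[a,cc]+.5)*sc))
    for A,B,k in[(lev(0),lev(132),(0,255,0)),((0,-113,105),(0,-11,105),(255,255,0)),((0,-11,105),(0,55,105),(255,0,0))]+[((45*i,75*j,12),(45*k_,75*l,12),(255,0,255)) for i,j,k_,l in((1,1,1,-1),(1,-1,-1,-1),(-1,-1,-1,1),(-1,1,1,1))]: cv2.line(big,pt(A),pt(B),k,1)
    out.append(big)
cv2.imwrite("pics/fit2.png",cv2.resize(np.hstack([o[:400] for o in out]),(792,360)))
for nm,L in(("press",lev(100)+5*np.array([np.cos(.3),-np.sin(-.3),0])),("press_stop",(45,-78,105)),("ball",lev(132)),("pivot",lev(0)),("grip",(0,-62,105))): print(nm,W(p,L).round(4))
E
python3 fit2.py
```

```text
[ 0.4445478  -0.00793176 -0.00320402]
[[0.2, 0.4], [3.4, -0.4], [0.4, 0.0], [1.3, -0.0], [0.7, 2.3], [0.1, -1.5], [-0.5, 6.5], [-1.3, 7.0], [1.2, 7.2], [-2.8, 4.2]]
press [ 0.5186 -0.0802  0.105 ]
press_stop [ 0.4893 -0.0861  0.105 ]
ball [ 0.5232 -0.1123  0.105 ]
pivot [0.4846 0.0139 0.105 ]
grip [ 0.4443 -0.0699  0.105 ]
```

View pics/fit2.png

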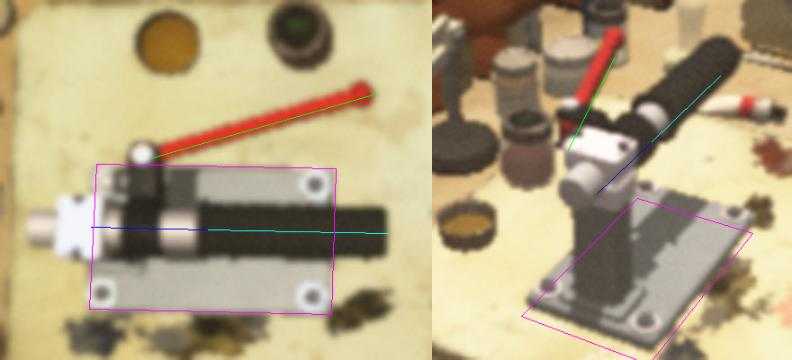

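The scene residual is a uniform +7 px in rows: the stand likely sits on the raised slab. Adding z to the fit.

```bash
sed -i 's/    return R,np.array(\[x,y,0\])/    return R,np.array([x,y,z])/; s/x,y,a=p; R/x,y,a,z=p; R/' fit.py; sed -i 's/\[.45,0,0\]/[.45,0,0,0.01]/' fit2.py; python3 fit2.py
python3 - <<'E'
from h import *
for n,l in(("top",("oil_dipper","jar_pink","jar")),("scene",("oil_dipper","jar_pink","jar"))):
    r.grab_frame(n)
    for t in l: print(n,t,[(np.round(np.array(d["centre"])*[512,384],1).tolist(),round(d["score"],2)) for d in r.find_in(n,t)[:4]])
c=r.calibration("wrist"); print(np.round(c["tool_from_camera"],3).tolist(),c["fx"])
E
```

```text
[ 0.44249161 -0.00819618  0.00790415  0.01558905]
[[-1.5, 0.7], [2.7, -1.1], [0.2, -0.0], [0.6, -0.2], [0.4, 2.8], [-1.2, -0.3], [-0.4, 0.2], [-0.3, 0.7], [2.9, 0.6], [-2.0, -1.9]]
press [ 0.5174 -0.0797  0.1206]
press_stop [ 0.4881 -0.0858  0.1206]
ball [ 0.5223 -0.1117  0.1206]
pivot [0.4823 0.0141 0.1206]
grip [ 0.443  -0.0702  0.1206]
top oil_dipper [([188.6, 169.8], 0.7)]
top jar_pink [([222.4, 167.0], 0.55)]
top jar [([270.8, 133.8], 0.69), ([322.7, 147.2], 0.67)]
scene oil_dipper [([211.4, 244.8], 0.61)]
scene jar_pink [([232.1, 215.9], 0.64)]
scene jar [([245.4, 189.5], 0.84), ([230.0, 195.7], 0.73), ([260.3, 175.2], 0.63), ([230.0, 217.0], 0.44)]
[[-0.001, -0.952, -0.305, 0.077], [1.0, -0.001, -0.001, 0.001], [0.001, -0.305, 0.952, -0.159], [0.0, 0.0, 0.0, 1.0]] 313.668516282253
```

View pics/fit2.png

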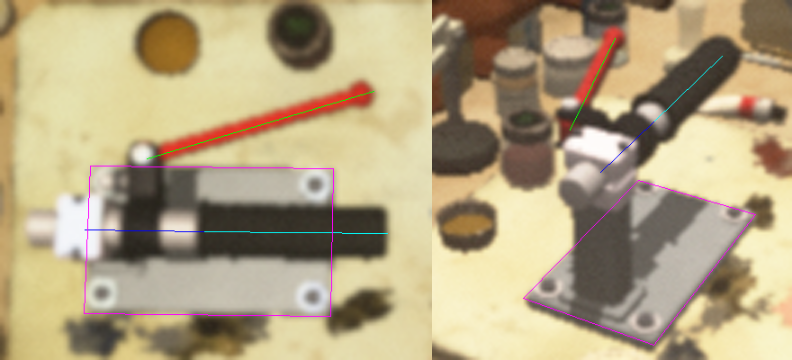

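The fit now agrees in both cameras (stand x .442, y −.008, yaw ≈0, on a ~15 mm slab). Plan: shut the fingers, press with the back of one finger (tool y along world x), swinging in at a small radius.

```bash
python3 -m handwheel '[{"fingers":255,"ty":-0.04,"tz":-0.012},{"fingers":255,"ty":-0.045,"tz":-0.012},{"fingers":255,"ty":-0.045,"tz":-0.012},{"fingers":255,"ty":-0.045,"tz":-0.012},{"fingers":255,"tx":-0.045,"ty":-0.002,"rz":0.09},{"fingers":255,"tx":-0.045,"ty":-0.002,"rz":0.09},{"fingers":255,"tx":-0.045,"ty":-0.002,"rz":0.09},{"fingers":255,"tx":-0.045,"ty":-0.002,"rz":0.09}]' 40
```

```text
invalid input at $[0]: expected keys rx, ry, rz, tx, ty, tz, fingers
```

All keys are needed in each row.

```bash
python3 -m handwheel '[{"rx":0,"ry":0,"rz":0,"tx":0,"ty":-0.04,"tz":-0.012,"fingers":255},{"rx":0,"ry":0,"rz":0,"tx":0,"ty":-0.045,"tz":-0.012,"fingers":255},{"rx":0,"ry":0,"rz":0,"tx":0,"ty":-0.045,"tz":-0.012,"fingers":255},{"rx":0,"ry":0,"rz":0,"tx":0,"ty":-0.045,"tz":-0.012,"fingers":255},{"rx":0,"ry":0,"rz":0.09,"tx":-0.045,"ty":-0.002,"tz":0,"fingers":255},{"rx":0,"ry":0,"rz":0.09,"tx":-0.045,"ty":-0.002,"tz":0,"fingers":255},{"rx":0,"ry":0,"rz":0.09,"tx":-0.045,"ty":-0.002,"tz":0,"fingers":255},{"rx":0,"ry":0,"rz":0.09,"tx":-0.045,"ty":-0.002,"tz":0,"fingers":255}]' 40
```

```text
clock: 2.25
tool_pos: [0.3055, 0.3965, 0.2632]
orientation: [179.9, -0.0, 142.4]
ft_force: [1.7, 0.7, 0.1]
gripper_width: -0.0001
finger_force: 0.0
```

```bash
python3 -m handwheel '[{"rx":0,"ry":0,"rz":0.09,"tx":-0.045,"ty":-0.002,"tz":0,"fingers":255},{"rx":0,"ry":0,"rz":0.09,"tx":-0.045,"ty":-0.002,"tz":0,"fingers":255},{"rx":0,"ry":0,"rz":0.09,"tx":-0.045,"ty":-0.002,"tz":0,"fingers":255},{"rx":0,"ry":0,"rz":0.09,"tx":-0.045,"ty":-0.002,"tz":0,"fingers":255},{"rx":0,"ry":0,"rz":0.09,"tx":-0.045,"ty":-0.002,"tz":0,"fingers":255},{"rx":0,"ry":0,"rz":0.09,"tx":-0.045,"ty":-0.002,"tz":0,"fingers":255},{"rx":0,"ry":0,"rz":0.09,"tx":-0.045,"ty":-0.002,"tz":0,"fingers":255},{"rx":0,"ry":0,"rz":0.09,"tx":-0.045,"ty":-0.002,"tz":0,"fingers":255},{"rx":0,"ry":0,"rz":0.09,"tx":-0.045,"ty":-0.002,"tz":0,"fingers":255},{"rx":0,"ry":0,"rz":0.09,"tx":-0.045,"ty":-0.002,"tz":0,"fingers":255},{"rx":0,"ry":0,"rz":0,"tx":-0.045,"ty":0.0,"tz":0,"fingers":255},{"rx":0,"ry":0,"rz":0,"tx":-0.02,"ty":0.0,"tz":0,"fingers":255}]'
python3 - <<'E'
from h import *
print(r.state()["tool_pos"],r.state()["orientation"])
E
```

```text
clock: 3.45
tool_pos: [0.5013, -0.0612, 0.2632]
orientation: [179.9, 0.0, 90.7]
ft_force: [-0.2, -0.4, -0.1]
gripper_width: -0.0
finger_force: 0.0
[ 0.5013343  -0.0612      0.26318052] [1.79948801e+02 4.85871481e-02 9.07049324e+01]
```

```bash
python3 -m handwheel '[{"rx":0,"ry":0,"rz":0,"tx":-0.01,"ty":0.036,"tz":0,"fingers":255},{"rx":0,"ry":0,"rz":0.012,"tx":-0.01,"ty":0.036,"tz":0,"fingers":255},{"rx":0,"ry":0,"rz":0,"tx":0,"ty":0,"tz":0,"fingers":255}]'
python3 - <<'E'
from h import *
s=r.state(); im=r.grab_frame("wrist"); cv2.imwrite("pics/w1.png",im[:,:,::-1]); print(s["tool_pos"],s["orientation"]); im=r.grab_frame("scene"); cv2.imwrite("pics/s1.png",im[:,:,::-1])
E
```

```text
clock: 3.75
tool_pos: [0.5776, -0.0759, 0.2623]
orientation: [179.9, 0.1, 90.3]
ft_force: [-0.5, 0.1, -0.1]
gripper_width: 0.0001
finger_force: 0.0
[ 0.5776148  -0.07589732  0.26231199] [1.79911014e+02 1.36697113e-01 9.03129403e+01]
```

View pics/w1.png

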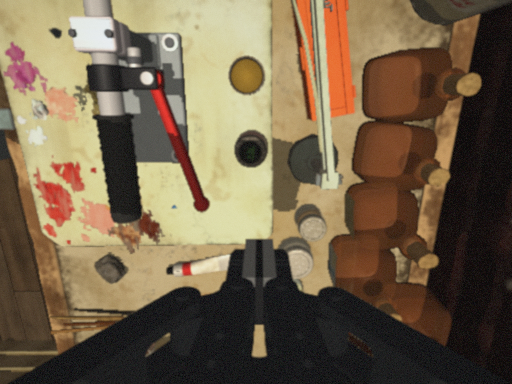

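Wrist view: pivot screw (149,77), red ball (201,204), grip end (126,213), pink jar (250,150), lamp foot (313,160); shut fingers at (260,250), beyond the lever with clear air. Now convert to world.

Run:
```python
from h import *
from scipy.spatial.transform import Rotation as Ro
s=r.state(); c=r.calibration("wrist"); T=np.array(c["tool_from_camera"])
R=Ro.from_euler("xyz",s["orientation"],degrees=True).as_matrix()
def ray(uv,z):
    a=(np.array(uv)-[c["cx"],c["cy"]])/c["fx"]; b=a.copy()
    for _ in range(5): b=a/(1+c["k1"]*(b@b))
    d=R@T[:3,:3]@[*b,1]; o=R@T[:3,3]+s["tool_pos"]
    return (o+d*(z-o[2])/d[2]).round(4)
for n,uv,z in(("pivot",(149,77),.137),("ball",(201,204),.12),("blade mid",(179,143),.127),("gripend",(126,213),.12),("pink",(250,148),.06),("lampfoot",(313,160),.02)): print(n,ray(uv,z))
```

```text
pivot [0.4818 0.016  0.137 ]
ball [ 0.5163 -0.1038  0.12  ]
blade mid [ 0.5003 -0.041   0.127 ]
gripend [ 0.4392 -0.1139  0.12  ]
pink [ 0.5647 -0.0564  0.06  ]
lampfoot [ 0.6451 -0.0783  0.02  ]
```

```bash
python3 -m handwheel '[{"rx":0,"ry":0,"rz":0,"tx":-0.004,"ty":0,"tz":0.035,"fingers":255},{"rx":0,"ry":0,"rz":0,"tx":0,"ty":0,"tz":0.035,"fingers":255},{"rx":0,"ry":0,"rz":0,"tx":0,"ty":0,"tz":0.035,"fingers":255},{"rx":0,"ry":0,"rz":0,"tx":0,"ty":0,"tz":0.031,"fingers":255},{"rx":0,"ry":0,"rz":0,"tx":0,"ty":-0.012,"tz":0,"fingers":255},{"rx":0,"ry":0,"rz":0,"tx":0,"ty":-0.012,"tz":0,"fingers":255},{"rx":0,"ry":0,"rz":0,"tx":0,"ty":0,"tz":0,"fingers":255}]'
python3 - <<'E'
from h import *
im=r.grab_frame("scene")[150:270,180:340]; cv2.imwrite("pics/s2.png",cv2.resize(im[:,:,::-1],None,fx=4,fy=4,interpolation=cv2.INTER_CUBIC))
E
```

```text
clock: 4.55
tool_pos: [0.5487, -0.0796, 0.1284]
orientation: [179.9, -0.1, 90.3]
ft_force: [0.1, -0.7, 0.4]
gripper_width: -0.0
finger_force: 0.0
```

View pics/s2.png

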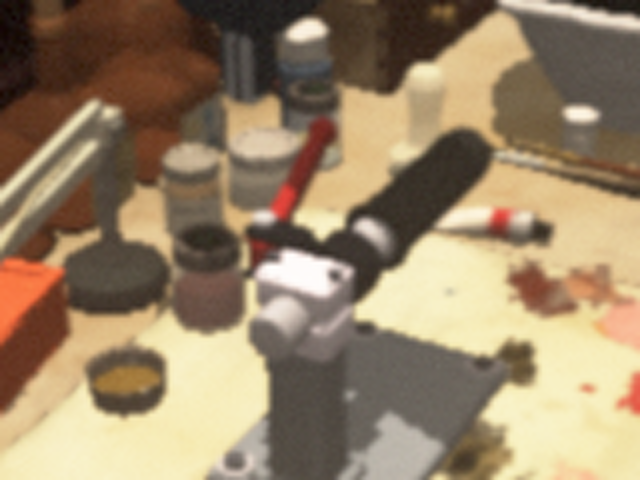

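Run:
```python
from h import *
s=r.state(); c=cal("scene"); print(s["tool_pos"],s["clock"])
for X in(s["tool_pos"],s["tool_pos"]-[0,0,.019],s["tool_pos"]+[0,0,.054],[.5163,-.105,.12],[.482,.015,.137],[.5155,-.08,.1206]): print(np.round(X,3),((proj(c,X)-[180,150])*4).round(0))
im=r.grab_frame("wrist"); cv2.imwrite("pics/w2.png",im[:,:,::-1])
```

```text
[ 0.55013791 -0.07935377  0.12870414] 4.6
[ 0.55  -0.079  0.129] [245. 128.]
[ 0.55  -0.079  0.11 ] [247. 160.]
[ 0.55  -0.079  0.183] [242.  31.]
[ 0.516 -0.105  0.12 ] [326. 137.]
[0.482 0.015 0.137] [261. 221.]
[ 0.516 -0.08   0.121] [304. 155.]
```

View pics/w2.png

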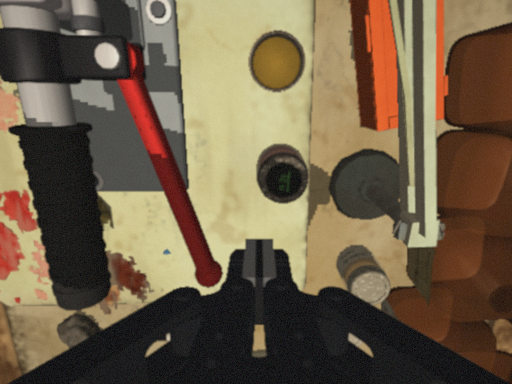

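The scene crop shows finger ends at only about (240,100), whereas a tip 19 mm below TCP should be at (247,160). The wrist view shows the ball at (208,275) beside the fingers. I'll check the silhouette numerically by differencing.

Run:
```python
from h import *
a=cv2.imread("pics/scene0.png").astype(int); b=r.grab_frame("scene")[:,:,::-1].astype(int); s=r.state()
d=np.abs(a-b).max(2)
print(proj(cal("scene"),s["tool_pos"]),s["tool_pos"])
for v in range(150,200): print(v,''.join('#' if x>60 else '+' if x>30 else '.' for x in d[v,215:290]))
```

```text
[240.80465335 181.90637744] [ 0.5512888  -0.07909226  0.12850128]
150 .........++............................++++................................
151 .........+++...........................+++.................................
152 ..........++............................+..................................
153 ...........................................................................
154 ...........................................................................
155 ...................................+#+.....................................
156 ..................................+##+.....................................
157 .....................++...........###......................................
158 ..................++++++...........+.......................................
159 ....................++++++.................................................
160 ....................+++++++................................................
161 ....................+++++++................................................
162 ....................+++++++...........................................
[... 2265 characters left out ...]
......................+#####................................
192 .....................................+####+................................
193 .....................................#####.................................
194 ....................................+####+.................................
195 ...................................+####+..................................
196 ....................................####+..................................
197 ......................................++...................................
198 ...........................................................................
199 ...........................................................................
```

Tip ends near row 175 (z≈0.145 if on the tool axis), above the lever, which contradicts the stated 19 mm. A light test nudge at this height will tell: contact is expected at TCP x≈0.535.

```bash
python3 -m handwheel '[{"rx":0,"ry":0,"rz":0,"tx":0,"ty":-0.01,"tz":0,"fingers":255},{"rx":0,"ry":0,"rz":0,"tx":0,"ty":-0.008,"tz":0,"fingers":255},{"rx":0,"ry":0,"rz":0,"tx":0,"ty":-0.006,"tz":0,"fingers":255},{"rx":0,"ry":0,"rz":0,"tx":0,"ty":0,"tz":0,"fingers":255},{"rx":0,"ry":0,"rz":0,"tx":0,"ty":0,"tz":0,"fingers":255}]'
python3 - <<'E'
from h import *
c=r.calibration("wrist"); print(c["cx"],c["cy"],c["k1"])
from scipy.spatial.transform import Rotation as Ro
s=r.state(); T=np.linalg.inv(np.array(c["tool_from_camera"])); print(s["tool_pos"],s["ft_force"])
for X in([.011,0,.019],[-.011,0,.019],[.011,0,0],[.011,0,-.02],[.011,0.0145,.019]):
    p=T@[*X,1]; print(X,c["fx"]*p[0]/p[2]+c["cx"],c["fx"]*p[1]/p[2]+c["cy"])
im=r.grab_frame("wrist")[200:300,150:330]; cv2.imwrite("pics/w3.png",cv2.resize(im[:,:,::-1],None,fx=4,fy=4,interpolation=cv2.INTER_CUBIC))
E
```

```text
clock: 5.2
tool_pos: [0.5262, -0.0793, 0.1268]
orientation: [180.0, -0.0, 90.3]
ft_force: [1.0, 0.4, -0.0]
gripper_width: 0.0001
finger_force: 0.0
258.79032135320887 194.2003758942719 0.018946821233912586
[ 0.52622894 -0.07930238  0.12680225] [ 1.01460189  0.37629606 -0.04027061]
[0.011, 0, 0.019] 257.369865806181 211.42660809771633
[-0.011, 0, 0.019] 257.4510940862527 244.26191389801198
[0.011, 0, 0] 257.2304158126216 223.82496411540714
[0.011, 0, -0.02] 257.0479387622944 240.04881165578033
[0.011, 0.0145, 0.019] 281.3198008186253 211.40320876636656
```

View pics/w3.png

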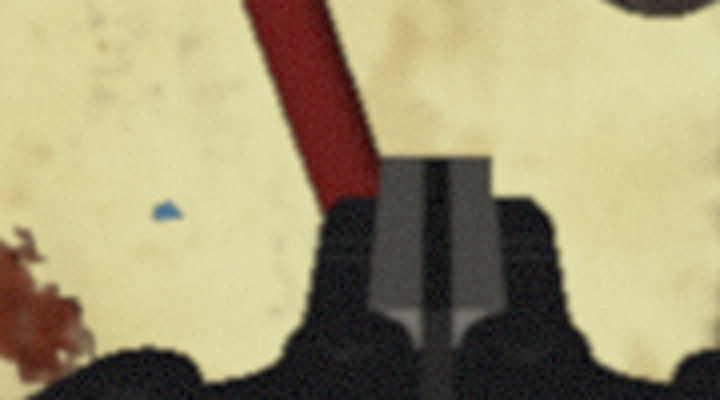

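```bash
cat > lev.py <<'E'
from h import *
from scipy.spatial.transform import Rotation as Ro
from scipy.optimize import least_squares
P=np.array([.482,.015])
def angle(z=.127,verbose=True):
    "lever lean from wrist picture: centreline of red blade projected on z"
    s=r.state(); c=r.calibration("wrist"); T=np.array(c["tool_from_camera"]); im=r.grab_frame("wrist")
    R=Ro.from_euler("xyz",s["orientation"],degrees=True).as_matrix(); h=cv2.cvtColor(im,cv2.COLOR_RGB2HSV)
    m=(((h[...,0]<8)|(h[...,0]>172))&(h[...,1]>150)&(h[...,2]>50)).astype(np.uint8)
    v,u=np.nonzero(m); a=(np.c_[u,v]-[c["cx"],c["cy"]])/c["fx"]; b=a.copy()
    for _ in range(5): b=a/(1+c["k1"]*(b**2).sum(1,keepdims=True))
    D=np.c_[b,np.ones(len(b))]@(R@T[:3,:3]).T; o=R@T[:3,3]+s["tool_pos"]
    X=o+D*((z-o[2])/D[:,2])[:,None]; k=(X[:,0]>.455)&(X[:,0]<.55)&(X[:,1]<0)&(X[:,1]>-.06); X=X[k]
    f=np.polyfit(X[:,1],X[:,0],1)
    print("t",round(s["clock"],2),"tcp",s["tool_pos"].round(4),"F",np.round(s["ft_force"],1),"n",len(X),"lean",round(float(np.arctan(-f[0])),3),"x at y=-.05",round(float(np.polyval(f,-.05)),4)); return im
def scene_red():
    im=r.grab_frame("scene"); h=cv2.cvtColor(im,cv2.COLOR_RGB2HSV)
    m=((h[...,0]<8)|(h[...,0]>172))&(h[...,1]>130)&(h[...,2]>40); M=np.zeros_like(m); M[170:215,240:285]=m[170:215,240:285]
    v,u=np.nonzero(M); print("scene red rows",v.min(),v.max(),"top end",u[v<v.min()+4].mean()); return im
if __name__=="__main__": angle(); scene_red()
E
python3 lev.py; python3 -m handwheel '[{"rx":0,"ry":0,"rz":0,"tx":0,"ty":-0.005,"tz":0,"fingers":255},{"rx":0,"ry":0,"rz":0,"tx":0,"ty":-0.003,"tz":0,"fingers":255},{"rx":0,"ry":0,"rz":0,"tx":0,"ty":0,"tz":0,"fingers":255}]';  python3 lev.py
```

```text
t 5.25 tcp [ 0.5264 -0.0793  0.1268] F [-0.4  0.1  0.2] n 2448 lean 0.303 x at y=-.05 0.505
scene red rows 180 214 top end 260.14285714285717
clock: 5.65
tool_pos: [0.5175, -0.0795, 0.1266]
orientation: [-180.0, -0.0, 90.3]
ft_force: [0.8, -0.1, -0.6]
gripper_width: -0.0001
finger_force: 0.0
t 5.65 tcp [ 0.5175 -0.0795  0.1266] F [ 0.8 -0.1 -0.6] n 2351 lean 0.302 x at y=-.05 0.5047
scene red rows 179 214 top end 260.2
```

The lever didn't move with TCP over it: the real tips are indeed higher than stated (~0.145). Back out, go lower, and check.

```bash
python3 -m handwheel '[{"rx":0,"ry":0,"rz":0,"tx":0,"ty":0.018,"tz":0,"fingers":255},{"rx":0,"ry":0,"rz":0,"tx":0,"ty":0.018,"tz":0,"fingers":255},{"rx":0,"ry":0,"rz":0,"tx":0,"ty":0,"tz":0,"fingers":255},{"rx":0,"ry":0,"rz":0,"tx":0,"ty":0,"tz":0.012,"fingers":255},{"rx":0,"ry":0,"rz":0,"tx":0,"ty":0,"tz":0.013,"fingers":255},{"rx":0,"ry":0,"rz":0,"tx":0,"ty":0,"tz":0,"fingers":255},{"rx":0,"ry":0,"rz":0,"tx":0,"ty":0,"tz":0,"fingers":255}]'
python3 - <<'E'
from h import *
a=cv2.imread("pics/scene0.png").astype(int); b=r.grab_frame("scene")[:,:,::-1].astype(int); s=r.state()
d=np.abs(a-b).max(2)
print(proj(cal("scene"),s["tool_pos"]),s["tool_pos"],s["ft_force"])
for v in range(166,200): print(v,''.join('#' if x>60 else '+' if x>30 else '.' for x in d[v,225:275]))
for z in(.1,.11,.12,.13): print(z,proj(cal("scene"),[*s["tool_pos"][:2],z]))
E
python3 lev.py
```

```text
clock: 6.45
tool_pos: [0.5531, -0.0793, 0.1009]
orientation: [-179.9, -0.0, 90.3]
ft_force: [0.4, -0.3, 0.3]
gripper_width: -0.0001
finger_force: 0.0
[240.37720724 193.12970581] [ 0.55366198 -0.07935102  0.1014388 ] [ 0.0199018  -0.27155718  0.2479398 ]
166 .....+++++..............++++++....................
167 ......+++#++++.........++++++.....................
168 .......+++++++++++..+...+.........................
169 ........++....++++++++++..........................
170 ..........++...+.++++++++.........................
171 ..........++.+++..................................
172 ...........+#######+..............................
173 ...........##########++...........................
174 ..........+############...........................
175 .........++############...........................
176 .........++############...........................
177 .........+.############+..........................
178 ...........+###########+...........+..............
179 .........+.+###########+.........+###+............
180 .........++############+........+#####+...........
181 ...........######
[... 583 characters left out ...]

192 ...........................+####+.................
193 ...........................#####..................
194 ..........................+####+..................
195 .........................+####+...................
196 .........................+####+...................
197 .........................+###+....................
198 ..........................+##+....................
199 ............................+.....................
0.1 [240.40163514 193.73135601]
0.11 [240.23114699 189.52953874]
0.12 [240.05899494 185.28016277]
0.13 [239.88516338 180.982619  ]
t 6.5 tcp [ 0.5537 -0.0794  0.1014] F [ 0.  -0.3  0.2] n 4043 lean 0.305 x at y=-.05 0.5064
scene red rows 179 214 top end 260.2
```

Tip now at row 187 → z≈0.115; 10 mm more puts it below the blade's bottom edge. Then approach contact.

```bash
python3 -m handwheel '[{"rx":0,"ry":0,"rz":0,"tx":0,"ty":0,"tz":0.011,"fingers":255},{"rx":0,"ry":0,"rz":0,"tx":0,"ty":-0.01,"tz":0,"fingers":255},{"rx":0,"ry":0,"rz":0,"tx":0,"ty":-0.01,"tz":0,"fingers":255},{"rx":0,"ry":0,"rz":0,"tx":0,"ty":-0.006,"tz":0,"fingers":255},{"rx":0,"ry":0,"rz":0,"tx":0,"ty":-0.004,"tz":0,"fingers":255},{"rx":0,"ry":0,"rz":0,"tx":0,"ty":0,"tz":0,"fingers":255},{"rx":0,"ry":0,"rz":0,"tx":0,"ty":0,"tz":0,"fingers":255}]'; python3 lev.py
```

```text
clock: 7.3
tool_pos: [0.5249, -0.0793, 0.0911]
orientation: [179.9, -0.0, 90.4]
ft_force: [2.0, -0.5, 0.5]
gripper_width: 0.0002
finger_force: 1.1
t 7.3 tcp [ 0.5249 -0.0793  0.0911] F [ 2.  -0.5  0.5] n 4086 lean 0.234 x at y=-.05 0.5005
scene red rows 180 214 top end 264.36842105263156
```

Contact confirmed: the lean dropped from 0.30 to 0.234 with ~2 N. Continue in.

```bash
python3 -m handwheel '[{"rx":0,"ry":0,"rz":0,"tx":0,"ty":-0.006,"tz":0,"fingers":255},{"rx":0,"ry":0,"rz":0,"tx":0,"ty":-0.006,"tz":0,"fingers":255},{"rx":0,"ry":0,"rz":0,"tx":0,"ty":-0.005,"tz":0,"fingers":255},{"rx":0,"ry":0,"rz":0,"tx":0,"ty":-0.003,"tz":0,"fingers":255},{"rx":0,"ry":0,"rz":0,"tx":0,"ty":0,"tz":0,"fingers":255},{"rx":0,"ry":0,"rz":0,"tx":0,"ty":0,"tz":0,"fingers":255}]'; python3 lev.py;  python3 -m handwheel '[{"rx":0,"ry":0,"rz":0,"tx":0,"ty":-0.002,"tz":0,"fingers":255},{"rx":0,"ry":0,"rz":0,"tx":0,"ty":0,"tz":0,"fingers":255}]'; python3 lev.py
```

```text
clock: 8.0
tool_pos: [0.5044, -0.0799, 0.0909]
orientation: [179.9, 0.0, 90.3]
ft_force: [4.0, -2.5, -0.4]
gripper_width: 0.0001
finger_force: 2.2
t 8.0 tcp [ 0.5044 -0.0799  0.0909] F [ 4.  -2.5 -0.4] n 3629 lean 0.032 x at y=-.05 0.4865
scene red rows 182 214 top end 275.2
clock: 8.3
tool_pos: [0.5025, -0.0799, 0.0909]
orientation: [179.9, 0.0, 90.3]
ft_force: [4.5, -2.6, -0.9]
gripper_width: -0.0002
finger_force: 2.4
t 8.3 tcp [ 0.5025 -0.0799  0.0909] F [ 4.5 -2.6 -0.9] n 3585 lean 0.012 x at y=-.05 0.4851
scene red rows 183 214 top end 275.7826086956522
```

```bash
python3 -m handwheel '[{"rx":0,"ry":0,"rz":0,"tx":0,"ty":-0.001,"tz":0,"fingers":255},{"rx":0,"ry":0,"rz":0,"tx":0,"ty":0,"tz":0,"fingers":255}]'; python3 -m handwheel '[{"rx":0,"ry":0,"rz":0,"tx":0,"ty":-0.001,"tz":0,"fingers":255},{"rx":0,"ry":0,"rz":0,"tx":0,"ty":0,"tz":0,"fingers":255}]'; python3 lev.py
```

```text
clock: 8.6
tool_pos: [0.5017, -0.08, 0.0909]
orientation: [179.9, 0.0, 90.3]
ft_force: [5.4, -3.3, -0.8]
gripper_width: 0.0
finger_force: 2.5
clock: 8.8
tool_pos: [0.5017, -0.08, 0.091]
orientation: [179.8, 0.1, 90.3]
ft_force: [8.7, -3.5, -3.6]
gripper_width: 0.0001
finger_force: 3.8
t 8.8 tcp [ 0.5017 -0.08    0.091 ] F [ 8.7 -3.5 -3.6] n 3566 lean 0.005 x at y=-.05 0.4845
scene red rows 183 214 top end 276.3478260869565
```

TCP stalled while force jumped 5.4→8.7 N with lean ≈0: at the stop. Hold ~1 s, then release.

```bash
python3 -m handwheel '[{"rx":0,"ry":0,"rz":0,"tx":0,"ty":0,"tz":0,"fingers":255},{"rx":0,"ry":0,"rz":0,"tx":0,"ty":0,"tz":0,"fingers":255},{"rx":0,"ry":0,"rz":0,"tx":0,"ty":0,"tz":0,"fingers":255},{"rx":0,"ry":0,"rz":0,"tx":0,"ty":0,"tz":0,"fingers":255},{"rx":0,"ry":0,"rz":0,"tx":0,"ty":0,"tz":0,"fingers":255},{"rx":0,"ry":0,"rz":0,"tx":0,"ty":0,"tz":0,"fingers":255},{"rx":0,"ry":0,"rz":0,"tx":0,"ty":0,"tz":0,"fingers":255},{"rx":0,"ry":0,"rz":0,"tx":0,"ty":0,"tz":0,"fingers":255},{"rx":0,"ry":0,"rz":0,"tx":0,"ty":0,"tz":0,"fingers":255},{"rx":0,"ry":0,"rz":0,"tx":0,"ty":0,"tz":0,"fingers":255}]'; python3 lev.py; python3 -m handwheel '[{"rx":0,"ry":0,"rz":0,"tx":0,"ty":0.008,"tz":0,"fingers":255},{"rx":0,"ry":0,"rz":0,"tx":0,"ty":0.01,"tz":0,"fingers":255},{"rx":0,"ry":0,"rz":0,"tx":0,"ty":0.01,"tz":0,"fingers":255},{"rx":0,"ry":0,"rz":0,"tx":0,"ty":0.01,"tz":0,"fingers":255},{"rx":0,"ry":0,"rz":0,"tx":0,"ty":0.006,"tz":0,"fingers":255},{"rx":0,"ry":0,"rz":0,"tx":0,"ty":0,"tz":0,"fingers":255},{"rx":0,"ry":0,"rz":0,"tx":0,"ty":0,"tz":0,"fingers":255},{"rx":0,"ry":0,"rz":0,"tx":0,"ty":0,"tz":0,"fingers":255},{"rx":0,"ry":0,"rz":0,"tx":0,"ty":0,"tz":0,"fingers":255},{"rx":0,"ry":0,"rz":0,"tx":0,"ty":0,"tz":0,"fingers":255}]'; python3 lev.py
```

```text
clock: 9.9
tool_pos: [0.5017, -0.08, 0.091]
orientation: [179.8, 0.1, 90.3]
ft_force: [7.4, -3.4, -4.7]
gripper_width: 0.0003
finger_force: 3.7
t 9.9 tcp [ 0.5017 -0.08    0.091 ] F [ 7.4 -3.4 -4.7] n 3566 lean 0.005 x at y=-.05 0.4845
scene red rows 183 214 top end 276.5238095238095
clock: 11.0
tool_pos: [0.5439, -0.0793, 0.0907]
orientation: [-180.0, -0.0, 90.3]
ft_force: [-0.3, -0.1, 0.2]
gripper_width: -0.0001
finger_force: 0.0
t 11.0 tcp [ 0.5439 -0.0793  0.0907] F [-0.3 -0.1  0.2] n 4578 lean 0.304 x at y=-.05 0.5062
scene red rows 180 214 top end 260.22727272727275
```

Lever fully out (lean 0.304, no force). Press a second time, to the same commanded pose.

```bash
python3 -m handwheel '[{"rx":0,"ry":0,"rz":0,"tx":0,"ty":-0.01,"tz":0,"fingers":255},{"rx":0,"ry":0,"rz":0,"tx":0,"ty":-0.008,"tz":0,"fingers":255},{"rx":0,"ry":0,"rz":0,"tx":0,"ty":-0.008,"tz":0,"fingers":255},{"rx":0,"ry":0,"rz":0,"tx":0,"ty":-0.008,"tz":0,"fingers":255},{"rx":0,"ry":0,"rz":0,"tx":0,"ty":-0.005,"tz":0,"fingers":255},{"rx":0,"ry":0,"rz":0,"tx":0,"ty":-0.003,"tz":0,"fingers":255},{"rx":0,"ry":0,"rz":0,"tx":0,"ty":-0.001,"tz":0,"fingers":255},{"rx":0,"ry":0,"rz":0,"tx":0,"ty":-0.001,"tz":0,"fingers":255},{"rx":0,"ry":0,"rz":0,"tx":0,"ty":0,"tz":0,"fingers":255},{"rx":0,"ry":0,"rz":0,"tx":0,"ty":0,"tz":0,"fingers":255},{"rx":0,"ry":0,"rz":0,"tx":0,"ty":0,"tz":0,"fingers":255}]'; python3 lev.py
```

```text
clock: 12.2
tool_pos: [0.5018, -0.0802, 0.0912]
orientation: [179.8, 0.1, 90.3]
ft_force: [6.6, -4.0, -1.7]
gripper_width: 0.0001
finger_force: 3.2
t 12.2 tcp [ 0.5018 -0.0802  0.0912] F [ 6.6 -4.  -1.7] n 3592 lean 0.005 x at y=-.05 0.4846
scene red rows 183 214 top end 276.3478260869565
```

```bash
python3 -m handwheel '[{"rx":0,"ry":0,"rz":0,"tx":0,"ty":-0.0005,"tz":0,"fingers":255},{"rx":0,"ry":0,"rz":0,"tx":0,"ty":0,"tz":0,"fingers":255},{"rx":0,"ry":0,"rz":0,"tx":0,"ty":0,"tz":0,"fingers":255},{"rx":0,"ry":0,"rz":0,"tx":0,"ty":0,"tz":0,"fingers":255},{"rx":0,"ry":0,"rz":0,"tx":0,"ty":0,"tz":0,"fingers":255}]'
python3 - <<'E'
from lev import *
im=angle(); cv2.imwrite("pics/w9.png",im[:,:,::-1])
E
```

```text
clock: 12.8
tool_pos: [0.5017, -0.0802, 0.0913]
orientation: [179.7, 0.1, 90.3]
ft_force: [7.8, -3.9, -4.2]
gripper_width: -0.0002
finger_force: 3.9
t 12.8 tcp [ 0.5017 -0.0802  0.0913] F [ 7.8 -3.9 -4.2] n 3586 lean 0.005 x at y=-.05 0.4845
```

View pics/w9.png

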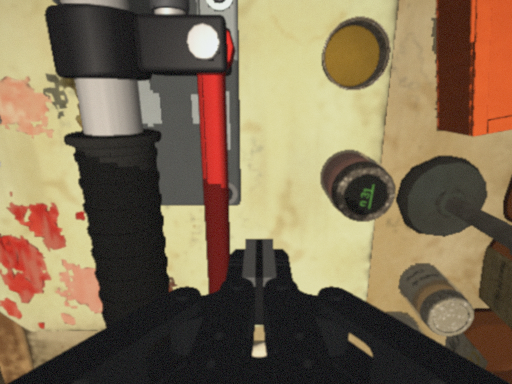

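The lever (column 215) is parallel to the grip (column 125) with air between them, and the jars stand where they were. The gripper's knuckle only overlaps the grip in view, from above. Force is 8 N, as in the first press, so I'm handing in.

```bash
python3 -c "
from plant import r
print(r.sign_off())"
```

```text
the job is handed in; nothing more can be done
None
```

The brake lever was pressed to its stop and held for about 1 s, sprang fully back out, and was handed in held at the stop again with about 8 N, at 12.8 s of the 56 s; the fingertips turned out about 30 mm higher than specified, so an early nudge passed above the lever without touching it.

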